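# Mount the movement holder on the bench rail and lock it

### The job

Mount the movement holder on the bench rail: pick it up by its aluminium block, lower its keyhole plate over the two screw heads until it lies flat on the rail, then slide it along under the heads as far as it goes, so that the sprung pin pops up behind the plate and locks it. A watch movement is clamped in it, so do it gently: feel for the screw heads and for the stop rather than forcing it. Let go of it once it is locked, and leave everything else on the bench where it is.

Things in the scene. Friction and masses are not known exactly. Their poses are not given: they have to be found in the camera images.
- holder_grip (a point): The movement holder to be mounted: aluminium block 42 x 40 mm (x, y) on an aluminium keyhole plate 149 x 60 x 5 mm (on glides 1 mm high), jaws and a round brass watch movement on top; 48 mm high, 0.3 kg. Point on the block's axis, 30 mm above its foot: grip here, on the flat sides (40 mm apart, facing +y and -y, plain from 6 to 38 mm up). x along the plate, which reaches 80 mm ahead and 69 mm behind; z up.
- holder_hole_rear (a point): Centre of the rear round entry hole (18.5 mm across) of the plate's two keyholes, at the height of the glides' feet; it lies 34 mm behind (-x) the grip point. Each hole runs into a 9 mm wide slot towards -x, in which a 6 mm screw shank can go 18 mm from the hole's centre to the slot's end, where it stops. The slots' way round is the same for both.
- holder_hole_front (a point): Centre of the front entry hole, the same, 52 mm ahead (+x) of the grip point, 86 mm from the rear one, on the plate's centre line. Axes as the holder's. A clamp-screw head sticks out of the block at +x by 11 mm, 38 mm up and higher.
- rail: Slotted black steel rail fixed to the bench: x from -104 to +130 mm, 84 mm wide (y), flat top 14 mm above the bench. Origin at bench height on its centre line. An aluminium slide, flush in its slot, carries two steel shoulder screws 86 mm apart on the centre line, the brass locking pin behind them (-x) and a brass clamping thumbscrew (17 mm wide, 10 mm high) ahead, at x = +104 mm.
- rail_front_screw (a point): Middle of where the front screw can stand: rail x = +34 mm, at the rail's top; rear screw 86 mm behind it, pin (x = -75 mm) 109 mm behind it. The slide was clamped by hand, so screws and pin together stand up to 10 mm either way along x of these places (exact across the rail); that shift is not measured: feel for it or see it. The slide does not move in use. Axes as the rail's.
- rail_head_top (a point): Height of the screw heads' domed tops, 13.4 mm above the rail's top, over the same middle place. Heads: 14 mm across, rims bevelled 1.5 mm, undersides 8 mm above the rail's top. The holder is 12.4 mm higher while its plate lies on the heads than once it has dropped over them onto the rail. Push and press gently, with less than about 20 N; 30 N between holder and rail or screws is too much.
- rail_home (a point): Where the holder's grip point ends, to within the slide's shift along x: over rail x = 0, 44 mm above the bench, holder x along rail x. It goes onto the heads 18 mm behind (-x of) its end place and is slid along +x until the shanks stop in the slots' ends; there the plate's tail has passed the pin by 2 mm and the pin springs up behind it.
- pin (a joint): The sprung brass locking pin, 8 mm across, behind the screws: 0 = up, standing 5 mm above the rail's top; 0.004 (m) = pressed down by the plate lying over it (0.4 to 1 N, less than the holder's weight). It springs up by itself once the plate's tail has passed.
- dish_mid (a point): Clear glass dish with a few small screws, 86 mm across, 24 mm high; point at its centre. Leave alone.
- drivers_mid (a point): Round red plastic stand with six upright red screwdrivers, 96 mm across, 107 mm high; point on its axis 50 mm up. Leave alone.
- tweezer_mid (a point): Steel tweezer lying flat, 120 mm long along its x, 12 mm wide; point at its centre. Leave alone.
- loupe_mid (a point): Black eye loupe, 38 mm across, 30 mm high; point at its centre. Leave alone.
- spare_mid (a point): A spare round aluminium movement holder without a plate, 60 mm across, 18 mm high; point at its centre. Leave alone.
- blower_mid (a point): Blue-grey rubber dust blower standing up, 60 mm across, 90 mm high; point on its axis 30 mm up. Leave alone.
- oil_mid (a point): Black tray with four coloured oil cups, 120 mm long (x), 55 mm wide, 19 mm high; point at its centre. Leave alone.

How it is judged:
By the outcome, as a careful person would: the job done as asked, in the order asked, and still so for the second after the job is handed in, with the robot touching nothing.
It also fails if it takes over 58 s, if anything falls off the work surface, if the arm or the gripper's body presses on something with over 40 N, if the wrist force passes 120 N, or if a joint passes its speed limit or range.

### The arm

A 6-joint arm with a two-finger parallel gripper is mounted at the origin on the work surface. World frame = base frame: x ahead of the robot, y to its left, z up, the work surface at z = 0. Lengths are in m, angles in rad, forces in N, time in s.
With the tool pointing down it reaches from about 0.3 to 0.875 m from the base axis. Payload 4.2 kg.
Tool frame: the origin (TCP) lies between the finger pads; the fingertips stand 19 mm ahead of it and the grasp point (between the pads) is the TCP; z points along the fingers, y is the line along which they close (so a half turn about z gives the same grasp; the last joint's range is limited). The gripper opens to 85 mm and grips with 20 to 120 N. Pads are 22 mm wide; open, the fingers measure 114 mm over their backs; the gripper's body (76 mm by 85 mm) begins 54 mm behind the grasp point. The pads swing forward as they close: fully open they stand 13 mm farther back than shut.
Start: joints at [-1.305, 0.32, 1.565, -0, 1.257, -0.02], TCP at [0.162, -0.552, 0.25] pointing down, gripper open.
Joint ranges: [-3.11, 3.11], [-0.84, 2.01], [0.21, 2.61], [-1.34, 4.49], [0.05, 2.63], [-2.56, 2.56]. Speed limits (rad/s): [2.57, 2.57, 3.14, 3.14, 3.14, 3.14].

### API

Orientations are given as a unit quaternion [x, y, z, w].
In Python, from workcell import * gives the robot as it stands.
- The arm moves only by the tool step_arm, never from a script. Its arguments are lists of equal length, an entry for each row: "hand": the finger opening in mm, from 0 to 85.4; "xyz": the shift along the world's x, y, z in mm, a list of three; "twist": the turn about the world's z in rad. In form: {"hand": [hand, ...], "xyz": [[tx, ty, tz], ...], "twist": [twist, ...]}. A call has 1 to 12 rows; each row shifts and turns the commanded pose from where the row before left it; what a row does not reach is not made up. A row lasts 1/10 s, in which the tool goes at most 50 mm and 8.59 degrees, less where a joint would pass 70% of its speed; a pose out of reach is approached as far as the arm can. A call with a gripper value outside its range is refused whole. The fingers move at their own pace and stop on an object; "force" is the grip in N (left out, the last holds). Time passes only in rows, so rows that do not move let the fingers close. It gives the time, the measured TCP pose, the force, the opening and the grip force at its end, in the units of the state.
- get_state(): the state, without advancing time (a new reading comes with each control period).
- read_camera(name): name is "side" or "top"; returns the picture (400x640x3 uint8, red, green, blue); there is no depth.
- calibration(name): a dict with "fx", "fy", "cx", "cy" (pixels), "R" (3x3) and "t" (3): a world point X has camera coordinates R X + t. Camera axes: x right, y down, z forward; pixel columns grow to the right and rows downward; lengths in m; the calibration is good to about 2 mm. A picture is of the moment at which its call begins. calibration takes no time and is no camera call.
- finish_job(): hands the job in; it is judged then, once.
Trained networks look in the newest picture that a camera, given by its name, has taken for a name from the list of things; names that differ only in an ending like _2 or _b are one class to them, and where a whole thing is asked for, a point or a joint stands for the part that bears it (a point fixed in the world has none). Each returns a list of dicts, best first, with "score" (0 to 1); they miss things now and then, are a little off and sometimes report something else, mostly with a low value. They report only what shows in the picture. A call takes as long as a camera call.
- find_in(query, camera): "uv" ([column, row] in pixels, amid what is visible of it).
The state is a dict: "time_s": time; "q": joint angles; "qvel": joint speeds; "joint_torque": joint torques, N m; "ee_pos": TCP position; "tcp_rot": TCP orientation; "ft_force": force on the tool from outside, world axes, zero at the start; "moment": the same for the moment, N m; "gripper_width": finger opening in m; "grip_force": force on a finger pad.
Only numpy, scipy, OpenCV 4.12 (cv2) and the standard library are available. Lean on these libraries where they do the work, as an engineer would, in place of code of your own. Each camera call takes 0.05 s, during which the arm holds its last target. There are 200 camera calls.

## Working session

There is one attempt and no reset: what is moved stays moved. The work goes in short steps, Python scripts to look and compute and a tool call to move; the robot and the scene stay as the last step left them, time stands still between calls to the robot, and variables do not carry over. Pictures are saved under pics/ and viewed, at most 10 in all, crops included, and the job is handed in when it is done.

Besides the shell and the picture viewer there is one more tool, called after "Request:" in YAML: its name, and indented under it one key for each argument. step_arm: Moves the arm, as the interface text tells. Its arguments: {"type":"object","properties":{"hand":{"type":"array","items":{"type":"number"}},"xyz":{"type":"array","items":{"type":"array","items":{"type":"number"}}},"twist":{"type":"array","items":{"type":"number"}},"force":{"type":"number"}},"required":["hand","xyz","twist"]}

```bash
mkdir -p pics; cat > h.py <<'E'
from workcell import *
import numpy as np, cv2
def ray(cam,uv,z):
    c=calibration(cam);R=np.array(c["R"]);t=np.array(c["t"])
    d=R.T@np.array([(uv[0]-c["cx"])/c["fx"],(uv[1]-c["cy"])/c["fy"],1]);o=-R.T@t
    return o+d*(z-o[2])/d[2]
def proj(cam,X):
    c=calibration(cam);p=np.array(c["R"])@np.array(X)+np.array(c["t"])
    return np.array([c["fx"]*p[0]/p[2]+c["cx"],c["fy"]*p[1]/p[2]+c["cy"]])
def snap(cam,name,crop=None,s=1):
    im=read_camera(cam)
    o=im
    if crop: o=im[crop[1]:crop[3],crop[0]:crop[2]]
    o=cv2.resize(o,None,fx=s,fy=s,interpolation=cv2.INTER_CUBIC)
    cv2.imwrite(f"pics/{name}.png",o[:,:,::-1]);return im
E
python3 - <<'E'
from h import *
for c in("top","side"):
    im=snap(c,c+"0",s=1.25); np.save(c+"0.npy",im)
    k=calibration(c);R=np.array(k["R"]);print(c,"cam at",(-R.T@np.array(k["t"])).round(3),"fwd",R[2].round(2),"f",k["fx"])
    for q,z in(("holder_grip",.03),("holder_hole_rear",0.005),("holder_hole_front",.005),("rail",.014),("pin",.016),("rail_front_screw",.02),("rail_head_top",.027)):
        try:
            for r in find_in(q,c)[:2]: print(c,q,round(r["score"],2),np.round(r["uv"],1),ray(c,r["uv"],z).round(4))
        except Exception as e: print(q,e)
s=get_state();print(s["time_s"],s["ee_pos"],s["tcp_rot"])
E
```

```text
top cam at [ 0.409 -0.004  1.382] fwd [ 0.15  0.01 -0.99] f 509.0132600491086
top holder_grip 0.58 [368.1 211.5] [ 0.5771 -0.1219  0.03  ]
top holder_hole_rear 0.69 [371.  216.3] [ 0.5669 -0.1315  0.005 ]
top holder_hole_front 0.78 [373.2 217.5] [ 0.5635 -0.1374  0.005 ]
top rail 0.83 [261.8 222.9] [0.5543 0.1647 0.014 ]
top pin 0.3 [163.7 257.1] [0.4678 0.4273 0.016 ]
top rail_front_screw 0.62 [261.6 218.6] [0.5653 0.1644 0.02  ]
top rail_head_top 0.64 [265.  222.3] [0.5543 0.1545 0.027 ]
side cam at [0.498 0.936 0.969] fwd [ 0.1  -0.71 -0.7 ] f 506.95072238499387
side holder_grip 0.89 [349.4 174.6] [ 0.5627 -0.1081  0.03  ]
side holder_grip 0.32 [251.1 266.9] [0.7548 0.2431 0.03  ]
side holder_hole_rear 0.74 [349.1 176.7] [ 0.5644 -0.127   0.005 ]
side holder_hole_front 0.72 [345.4 178.5] [ 0.5739 -0.1179  0.005 ]
side holder_hole_front 0.43 [337.4 256.8] [0.5627 0.164  0.005 ]
side rail 0.56 [340.1 257.6] [0.5554 0.1727 0.014 ]
side pin 0.66 [344.5 179.4] [ 0.5751 -0.1018  0.016 ]
side pin 0.33 [339.  255.8] [0.5585 0.1693 0.016 ]
side rail_front_screw 0.73 [336.1 257.1] [0.5646 0.1774 0.02  ]
side rail_front_screw 0.22 [346.  171.3] [ 0.5743 -0.1316  0.02  ]
side rail_head_top 0.74 [337.3 256.4] [0.5616 0.1805 0.027 ]
side rail_head_top 0.17 [374.7 356.2] [0.4569 0.4224 0.027 ]
0.8 [ 0.1621086  -0.55169339  0.25038409] [9.89806250e-01 1.42420427e-01 2.48417025e-05 9.40794299e-05]
```

```bash
python3 - <<'E'
from h import *
im=np.load("top0.npy"); a=cv2.resize(im[130:300,190:460],None,fx=2.96,fy=2.96,interpolation=cv2.INTER_CUBIC); cv2.imwrite("pics/topc.png",a[:,:,::-1])
im=np.load("side0.npy"); a=cv2.resize(im[130:310,250:440],None,fx=3.3,fy=3.3,interpolation=cv2.INTER_CUBIC); cv2.imwrite("pics/sidec.png",a[:,:,::-1])
E
```

```text
(no output)
```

View pics/topc.png

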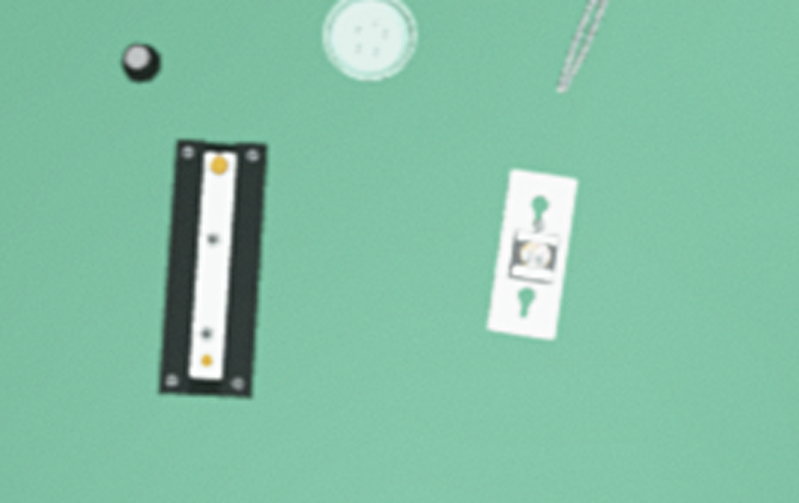

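View pics/sidec.png

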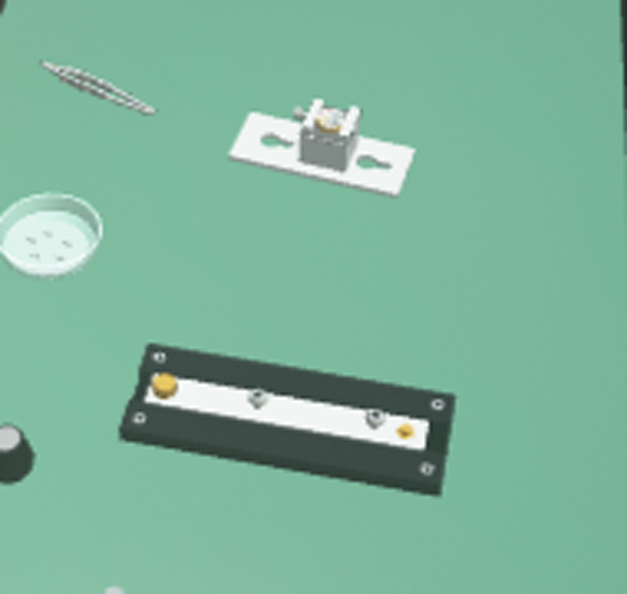

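View pics/top0.png

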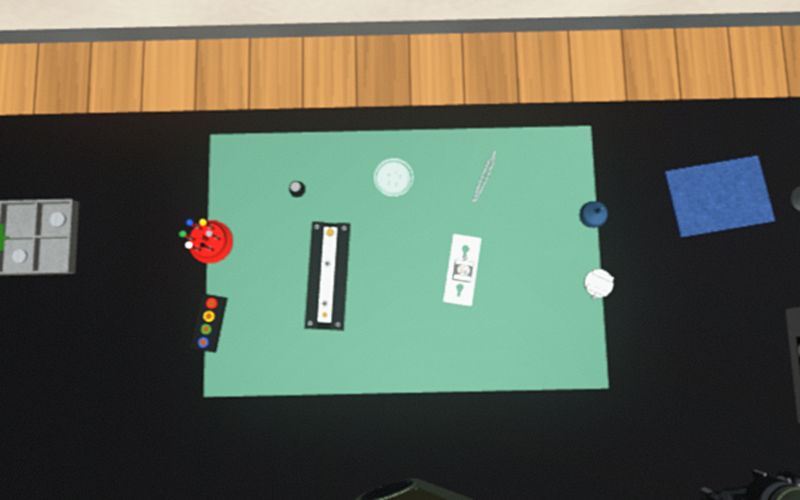

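The rail (left) has its thumbscrew at the far end and the pin near the robot. The holder (right) has its clamp screw and its holes' round ends toward +x, so both point roughly along world +x. Next I fit their poses precisely.

```bash
cat > fit.py <<'E'
from h import *
from scipy.optimize import minimize
U=6
def boxmask(cam,p,xs,ys,zs,roi):
    c,s=np.cos(p[2]),np.sin(p[2])
    P=[proj(cam,[p[0]+c*x-s*y,p[1]+s*x+c*y,z]) for x in xs for y in ys for z in zs]
    P=(np.array(P)-roi[:2]+.5)*U-.5
    h=cv2.convexHull(P.astype(np.float32))
    m=np.zeros(((roi[3]-roi[1])*U,(roi[2]-roi[0])*U),np.uint8)
    cv2.fillConvexPoly(m,np.round(h*256).astype(np.int32),1,shift=8);return m
def fit(cam,im,dark,p0,xs,ys,zs,thr):
    u=proj(cam,[p0[0],p0[1],.01]);r=75
    roi=[int(u[0]-r),int(u[1]-r),int(u[0]+r),int(u[1]+r)]
    g=im[roi[1]:roi[3],roi[0]:roi[2],0]
    g=cv2.resize(g,None,fx=U,fy=U,interpolation=cv2.INTER_CUBIC)
    b=((g<thr) if dark else (g>thr)).astype(np.uint8)
    cs,_=cv2.findContours(b,cv2.RETR_EXTERNAL,cv2.CHAIN_APPROX_NONE)
    ctr=np.array([g.shape[1]/2,g.shape[0]/2])
    cs=[c for c in cs if cv2.contourArea(c)>20000 and cv2.pointPolygonTest(c,tuple(map(float,ctr)),True)>-60]
    k=max(cs,key=cv2.contourArea);m=np.zeros_like(b);cv2.drawContours(m,[k],-1,1,-1)
    f=lambda q:float((boxmask(cam,[q[0]/1e3,q[1]/1e3,q[2]/100],xs,ys,zs,roi)!=m).sum())
    q=np.array([p0[0]*1e3,p0[1]*1e3,p0[2]*100])
    for d in(8,2,1):
        q=minimize(f,q,method="Nelder-Mead",options=dict(initial_simplex=[q]+[q+d*e for e in np.eye(3)],xatol=.01,fatol=1)).x
    return np.array([q[0]/1e3,q[1]/1e3,q[2]/100]),f(q)/m.sum()
E
python3 - <<'E'
from fit import *
for cam in("top","side"):
    im=np.load(cam+"0.npy")
    for t in (70,85):print(cam,"rail",t,fit(cam,im,True,[.555,.165,-.03],(-.104,.130),(-.042,.042),(0,.014),t))
    if cam=="top":
      for t in (180,200):print(cam,"hold",t,fit(cam,im,False,[.567,-.125,-.1],(-.069,.080),(-.03,.03),(.001,.006),t))
    # brass / screw blobs on rail
    h=cv2.cvtColor(im,cv2.COLOR_RGB2HSV).astype(int)
    u=proj(cam,[.555,.165,.014]).astype(int);sl=np.s_[u[1]-60:u[1]+60,u[0]-60:u[0]+60]
    m=((h[...,1]>90)&(h[...,0]>10)&(h[...,0]<30)&(h[...,2]>120))[sl].astype(np.uint8)
    n,_,st,ce=cv2.connectedComponentsWithStats(m)
    for i in range(1,n):print("brass",st[i,4],(ce[i]+u-60).round(1),ray(cam,ce[i]+u-60,.019).round(4),ray(cam,ce[i]+u-60,.024).round(4))
for x in(1,):
    im=np.load("top0.npy").astype(int)
    print(im[205:215,256:267,0]);print(im[237:247,254:265,0])
E
```

```text
top rail 70 (array([ 0.55101684,  0.16590308, -0.06263309]), np.float64(0.0572378653794583))Traceback (most recent call last):
  File "<stdin>", line 4, in <module>
  File "fit.py", line 24, in fit
    q=minimize(f,q,method="Nelder-Mead",options=dict(initial_simplex=[q]+[q+d*e for e in np.eye(3)],xatol=.01,fatol=1)).x
      ~~~~~~~~^^^^^^^^^^^^^^^^^^^^^^^^^^^^^^^^^^^^^^^^^^^^^^^^^^^^^^^^^^^^^^^^^^^^^^^^^^^^^^^^^^^^^^^^^^^^^^^^^^^^^^^^^
    res = _minimize_neldermead(fun, x0, args, callback, bounds=bounds,
                               **options)
    fxcc = func(xcc)
    fx = function(np.copy(x), *(wrapper_args + args))
  File "fit.py", line 21, in <lambda>
    f=lambda q:float((boxmask(cam,[q[0]/1e3,q[1]/1e3,q[2]/100],xs,ys,zs,roi)!=m).sum())
                      ~~~~~~~^^^^^^^^^^^^^^^^^^^^^^^^^^^^^^^^^^^^^^^^^^^^^^^
  File "fit.py", line 6, in boxmask
    P=[proj(cam,[p[0]+c*x-s*y,p[1]+s*x+c*y,z]) for x in xs for y in ys for z in zs]
       ~~~~^^^^^^^^^^^^^^^^^^^^^^^^^^^^^^^^^^^
  File "h.py", line 8, in proj
    c=calibration(cam);p=np.array(c["R"])@np.array(X)+np.array(c["t"])
ValueError: time passes only in moves, steps and waits
```

```bash
sed -i 's/^import numpy.*/&\nfrom functools import cache\ncalibration=cache(calibration)/' h.py
python3 - <<'E'
from fit import *
for cam in("top","side"):
    im=np.load(cam+"0.npy")
    for t in (70,85):print(cam,"rail",t,fit(cam,im,True,[.555,.165,-.03],(-.104,.130),(-.042,.042),(0,.014),t))
    if cam=="top":
      for t in (180,200):print(cam,"hold",t,fit(cam,im,False,[.567,-.125,-.1],(-.069,.080),(-.03,.03),(.001,.006),t))
    h=cv2.cvtColor(im,cv2.COLOR_RGB2HSV).astype(int)
    u=proj(cam,[.555,.165,.014]).astype(int);sl=np.s_[u[1]-60:u[1]+60,u[0]-60:u[0]+60]
    m=((h[...,1]>90)&(h[...,0]>10)&(h[...,0]<30)&(h[...,2]>120))[sl].astype(np.uint8)
    n,_,st,ce=cv2.connectedComponentsWithStats(m)
    for i in range(1,n):print("brass",st[i,4],(ce[i]+u-60).round(1),ray(cam,ce[i]+u-60,.019).round(4),ray(cam,ce[i]+u-60,.024).round(4))
im=np.load("top0.npy").astype(int)
print(im[206:216,256:267,0]);print(im[237:247,254:265,0]);print(im[220,240:290,0]);print(im[175:184,255:275,0])
E
```

```text
top rail 70 (array([ 0.55101684,  0.16590308, -0.06263309]), np.float64(0.0572378653794583))
top rail 85 (array([ 0.55007163,  0.16651707, -0.06998027]), np.float64(0.023569967500441286))
top hold 180 (array([ 0.56446815, -0.12654716, -0.17692336]), np.float64(0.04894622171408849))
top hold 200 (array([ 0.56445702, -0.12655017, -0.17662105]), np.float64(0.018604028642173594))
brass 24 [263.5 185.5] [0.6559 0.1591 0.019 ] [0.655  0.1585 0.024 ]
brass 9 [259.1 251.3] [0.4777 0.1715 0.019 ] [0.4774 0.1708 0.024 ]
side rail 70 (array([ 0.55081658,  0.16333797, -0.07292832]), np.float64(0.05067437379576108))
side rail 85 (array([ 0.55027091,  0.16440101, -0.06884733]), np.float64(0.02276600925249574))
brass 40 [299.4 246.1] [0.6569 0.1561 0.019 ] [0.6561 0.1603 0.024 ]
brass 15 [372.3 260.3] [0.4786 0.1734 0.019 ] [0.4787 0.1774 0.024 ]
[[ 71 170 243 250 248 247 247 247 247 248 250]
 [ 73 173 245 250 248 245 244 247 247 249 251]
 [ 73 175 241 246 238 230 231 237 245 249 251]
 [ 79 186 242 236 196 175 184 206 235 248 251]
 [ 93 210 250 233 166 123 140 182 228 246 252]
 [ 97 217 252 236 175
[... 955 characters left out ...]
 126 127
  126 125]
 [117 117 119 117 123 126 127 124 129 127 126 128 129 127 127 126 124 127
  128 127]
 [ 77  82  84  85  99 112 115 114 116 119 118 121 120 121 117 119 114 117
  116 116]
 [ 44  48  48  48  55  61  61  67  76  75  80  85  91  92  83  75  69  72
   71  71]
 [ 54  43  42  41  34  32  28  30  32  34  33  35  43  42  42  46  45  46
   43  45]
 [ 84  48  44  41  48  53  56  45  31  32  38  41  34  35  36  37  43  43
   52  80]
 [ 90  51  39  60 121 166 166 144 114 110 134 151 140 117  87  51  39  50
   86 131]
 [ 80  46  37  92 205 255 253 236 209 205 227 248 247 223 163  75  40  57
  101 132]
 [ 53  42  37  95 217 253 247 235 228 228 226 237 249 249 190  81  38  49
   88 123]]
```

```bash
python3 - <<'E'
from fit import *
im=np.load("side0.npy")
for t in (180,200):print("side hold",t,fit("side",im,False,[.5645,-.127,-.177],(-.069,.080),(-.03,.03),(.001,.006),t))
im=np.load("top0.npy").astype(float)[...,0]
for r0,c0 in((206,258),(237,256)):
    w=np.clip(240-im[r0:r0+10,c0:c0+8],0,None);y,x=np.mgrid[r0:r0+10,c0:c0+8]
    uv=[(w*x).sum()/w.sum(),(w*y).sum()/w.sum()];X=ray("top",uv,.0265);d=X[:2]-[.5501,.1665];a=-.07
    print(uv,X,"railxy",d@[np.cos(a),np.sin(a)],d@[-np.sin(a),np.cos(a)])
for n in("drivers_mid","blower_mid"):
    print(n,[ (r["score"],ray("top",r["uv"],.05).round(3)) for r in find_in(n,"top")[:1]])
E
```

```text
side hold 180 (array([ 0.56441407, -0.13338148, -0.17990256]), np.float64(0.4678791315618924))
side hold 200 (array([ 0.56356251, -0.13386884, -0.18080466]), np.float64(0.5356942365269461))
[np.float64(261.477130044843), np.float64(210.39730941704036)] [0.58670773 0.16387494 0.0265    ] railxy 0.03670168652153133 -5.817947299228401e-05
[np.float64(259.31370826010544), np.float64(242.30140597539543)] [0.50121869 0.16990551 0.0265    ] railxy -0.048999792225940676 -2.1730538473008123e-05
drivers_mid [(0.7, array([0.554, 0.155, 0.05 ]))]
blower_mid [(0.92, array([ 0.677, -0.406,  0.05 ]))]
```

Request:
step_arm:
  hand: [85, 85, 85, 85, 85, 85, 85, 85, 85, 85, 85, 85]
  xyz:
    - [33, 35, -5]
    - [33, 35, -5]
    - [33, 35, -5]
    - [33, 35, -5]
    - [33, 35, -5]
    - [33, 35, -5]
    - [33, 35, -5]
    - [33, 35, -5]
    - [33, 35, -5]
    - [33, 35, -5]
    - [33, 35, -5]
    - [30, 35, -5]
  twist: [-0.045, -0.045, -0.045, -0.045, -0.045, -0.045, -0.045, -0.045, -0.045, -0.045, -0.01, 0]

```text
time_s: 2.1
ee_pos: [0.5566, -0.13, 0.1903]
tcp_rot: [0.996, -0.087, 0.0, 0.0]
ft_force: [0.4, -0.6, -0.5]
gripper_width: 0.0851
grip_force: 0.0
```

Request:
step_arm:
  hand: [85, 85, 85, 85, 85, 85]
  xyz:
    - [8, 3, -40]
    - [0, 0, -40]
    - [0, 0, -35]
    - [0, 0, -20]
    - [0, 0, 0]
    - [0, 0, 0]
  twist: [-0.003, 0, 0, 0, 0, 0]

```text
time_s: 2.7
ee_pos: [0.5636, -0.1288, 0.0557]
tcp_rot: [0.996, -0.088, 0.0, 0.0]
ft_force: [0.2, -0.0, -0.3]
gripper_width: 0.0852
grip_force: 0.0
```

```bash
python3 - <<'E'
from h import *
s=get_state();print(s["time_s"],s["ee_pos"],s["ft_force"])
snap("side","side1",(300,110,410,210),6)
E
```

```text
2.7 [ 0.56358363 -0.1287952   0.05573282] [ 0.1502977  -0.03333712 -0.33149729]
```

View pics/side1.png

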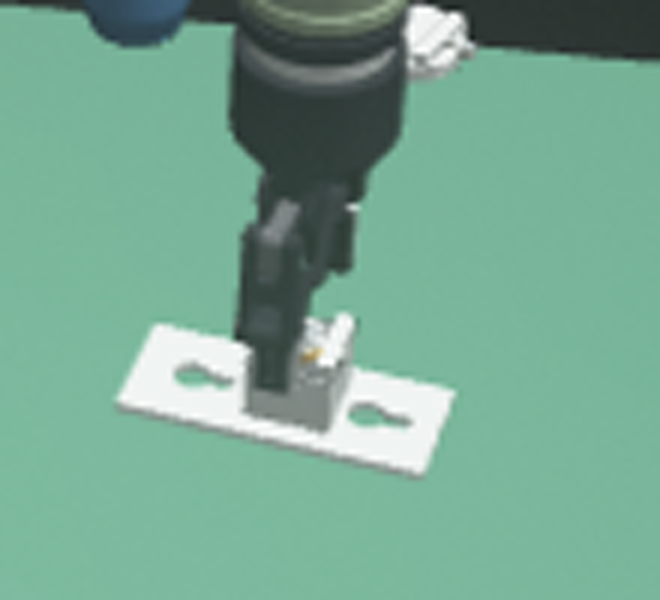

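The open fingers straddle the block: the near finger is at (272,330) of the crop and the block's front face spans columns 245–330. That matches the 0.177 rad yaw, so I go down and grip.

Request:
step_arm:
  hand: [85, 85, 85, 45, 38, 36, 36, 36, 36, 36]
  xyz:
    - [1, 1, -13]
    - [0, 0, -13]
    - [0, 0, 0]
    - [0, 0, 0]
    - [0, 0, 0]
    - [0, 0, 0]
    - [0, 0, 0]
    - [0, 0, 0]
    - [0, 0, 0]
    - [0, 0, 0]
  twist: [0, 0, 0, 0, 0, 0, 0, 0, 0, 0]
  force: 40

```text
time_s: 3.75
ee_pos: [0.5645, -0.1278, 0.0298]
tcp_rot: [0.996, -0.088, 0.001, 0.0]
ft_force: [1.1, -0.3, 3.4]
gripper_width: 0.0394
grip_force: 43.4
```

Request:
step_arm:
  hand: [36, 36, 36, 36, 36, 36]
  xyz:
    - [0, 0, 5]
    - [0, 0, 15]
    - [0, 0, 25]
    - [0, 0, 20]
    - [0, 0, 5]
    - [0, 0, 0]
  twist: [0, 0, 0, 0, 0, 0]

```text
time_s: 4.35
ee_pos: [0.5639, -0.1276, 0.0994]
tcp_rot: [0.996, -0.089, 0.0, 0.0]
ft_force: [-0.1, 0.2, -4.2]
gripper_width: 0.0395
grip_force: 42.8
```

```bash
python3 - <<'E'
from fit import *
s=get_state();print(s["time_s"],s["ee_pos"],s["tcp_rot"],s["ft_force"],s["moment"])
im=snap("side","side2",(300,90,410,190),6);np.save("side2.npy",im)
t=read_camera("top");np.save("top2.npy",t)
u=proj("top",s["ee_pos"]).astype(int);print(u)
cv2.imwrite("pics/top2.png",cv2.resize(t[u[1]-50:u[1]+50,u[0]-50:u[0]+50],None,fx=6,fy=6,interpolation=cv2.INTER_CUBIC)[...,::-1])
E
```

```text
4.35 [ 0.56393206 -0.12761057  0.09939326] [ 9.96072852e-01 -8.85373796e-02  6.63852625e-05  2.49883354e-05] [-0.08758304  0.16485305 -4.2101235 ] [0.01607729 0.02449088 0.01371754]
[372 213]
```

View pics/side2.png

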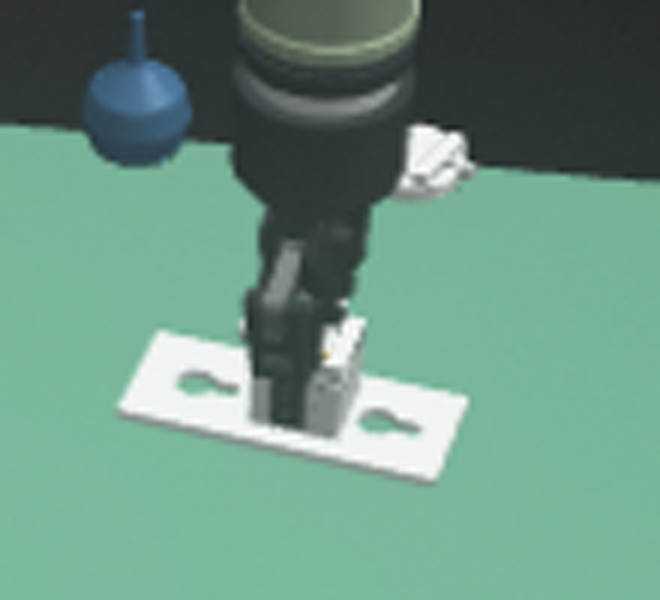

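Request:
step_arm:
  hand: [36, 36, 36, 36, 36, 36, 36, 36, 36, 36, 36, 36]
  xyz:
    - [-2, 15, 0]
    - [-3, 30, 0]
    - [-3, 40, 0]
    - [-3, 40, 0]
    - [-4, 40, 0]
    - [-4, 40, 0]
    - [-4, 40, 0]
    - [-3, 30, 0]
    - [-2, 15, 0]
    - [-1, 5, 0]
    - [0, 0, -10]
    - [0, 0, 0]
  twist: [0.01, 0.015, 0.015, 0.015, 0.015, 0.015, 0.015, 0.007, 0, 0, 0, 0]

```text
time_s: 5.65
ee_pos: [0.5339, 0.166, 0.0876]
tcp_rot: [0.999, -0.035, -0.002, 0.001]
ft_force: [-0.2, -0.0, -2.8]
gripper_width: 0.0396
grip_force: 42.6
```

```bash
python3 - <<'E'
from fit import *
s=get_state();print(s["time_s"],s["ee_pos"],2*np.arctan2(s["tcp_rot"][1],s["tcp_rot"][0]),s["ft_force"])
im=snap("side","side3",(280,195,400,295),6);np.save("side3.npy",im)
t=read_camera("top");np.save("top3.npy",t)
u=proj("top",s["ee_pos"]).astype(int);print(u,u-50)
cv2.imwrite("pics/top3.png",cv2.resize(t[u[1]-50:u[1]+50,u[0]-50:u[0]+50],None,fx=6,fy=6,interpolation=cv2.INTER_CUBIC)[...,::-1])
E
```

```text
5.65 [0.53392885 0.16596489 0.08755405] -0.070982913644354 [-0.15338757 -0.02707099 -2.76683666]
[257 227] [207 177]
```

View pics/side3.png

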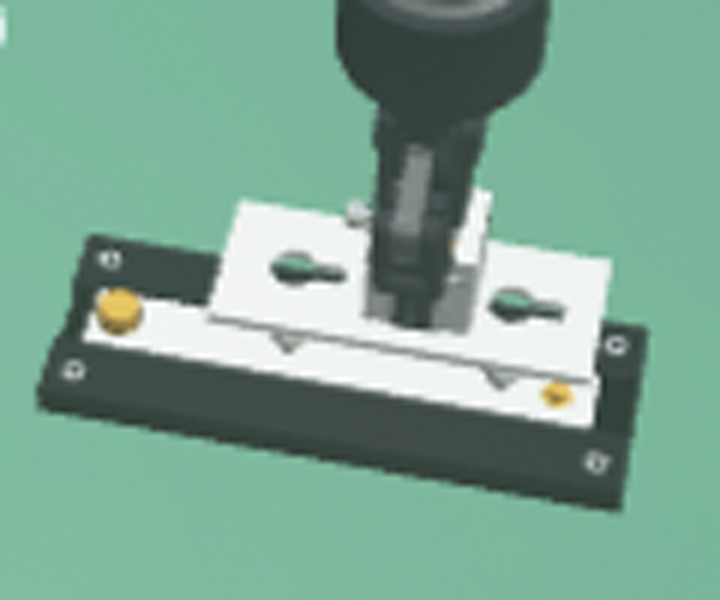

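View pics/top3.png

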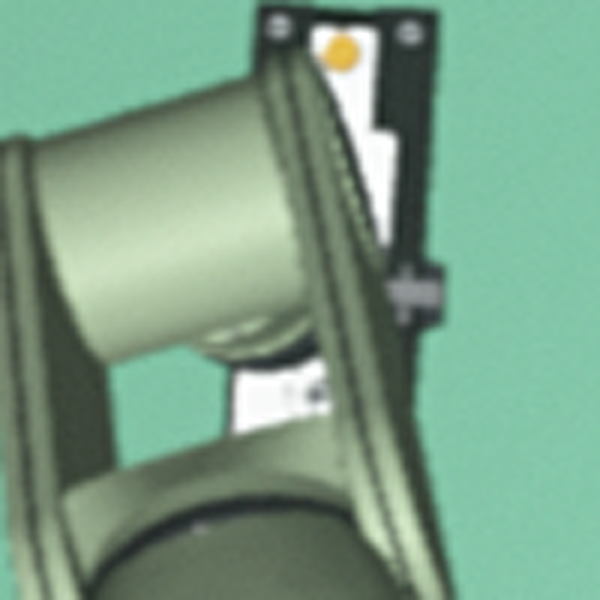

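```bash
python3 - <<'E'
from h import *
L={"NL":(210,318,80,30),"NR":(597,378,-69,30),"FL":(240,198,80,-30),"FR":(612,261,-69,-30),"hf":(296,268,52,0),"hr":(515,304,-34,0)}
W=[];M=[]
for k,(u,v,x,y) in L.items():
    X=ray("side",((u+.5)/6-.5+280,(v+.5)/6-.5+195),.0638);W.append(X[:2]*1e3);M.append((x,y));print(k,X.round(4))
W=np.array(W[:]);M=np.array(M,float)
a=np.arctan2(*(lambda d:(d[1],d[0]))((W[0]-W[1]+W[2]-W[3])));R=np.array([[np.cos(a),-np.sin(a)],[np.sin(a),np.cos(a)]])
# slot visible offset: keyhole holes get excluded
r=W-M@R.T;print("yaw",a,"grip",r.round(1),r[:4].mean(0))
for z in(.0225,.0275):
  for n,(u,v) in {"sf":(288,343),"sr":(500,379)}.items(): print(n,ray("side",((u+.5)/6-.5+280,(v+.5)/6-.5+195),z).round(4))
# screws in side0
im=np.load("side0.npy");cv2.imwrite("pics/side0s.png",cv2.resize(im[235:275,285:390],None,fx=7.5,fy=7.5,interpolation=cv2.INTER_CUBIC)[...,::-1])
E
```

```text
NL [0.6141 0.1921 0.0638]
NR [0.4649 0.1994 0.0638]
FL [0.6116 0.129  0.0638]
FR [0.4626 0.1401 0.0638]
hf [0.5847 0.1621 0.0638]
hr [0.4985 0.1677 0.0638]
yaw -0.06190304675688955 grip [[532.4 167.1]
 [531.9 165.2]
 [533.6 163.9]
 [533.3 165.8]
 [532.8 165.3]
 [532.4 165.6]] [532.8096814 165.484208 ]
sf [0.5866 0.1663 0.0225]
sr [0.5013 0.1719 0.0225]
sf [0.5861 0.1703 0.0275]
sr [0.5013 0.176  0.0275]
```

View pics/side0s.png

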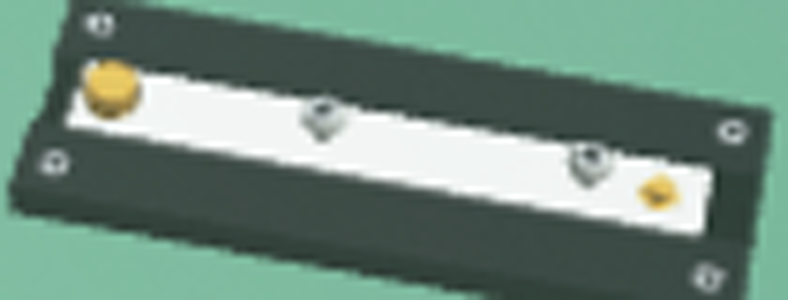

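```bash
python3 - <<'E'
from h import *
for u,v in((327.5,248.7),(363.2,255.0)): print(ray("side",(u,v),.0265).round(4))
E
```

```text
[0.5877 0.1602 0.0265]
[0.5013 0.1668 0.0265]
```

Request:
step_arm:
  hand: [36, 36, 36, 36, 36]
  xyz:
    - [2, -0.5, -8]
    - [0, 0, -10]
    - [0, 0, -7]
    - [0, 0, 0]
    - [0, 0, 0]
  twist: [0, 0, 0, 0, 0]

```text
time_s: 6.25
ee_pos: [0.537, 0.1667, 0.064]
tcp_rot: [0.999, -0.035, -0.0, 0.0]
ft_force: [0.3, -0.0, -1.5]
gripper_width: 0.039
grip_force: 42.7
```

Request:
step_arm:
  hand: [36, 36, 36, 36, 36]
  xyz:
    - [-1, -1, -2]
    - [0, 0, -2]
    - [0, 0, -1]
    - [0, 0, 0]
    - [0, 0, 0]
  twist: [0, 0, 0, 0, 0]

```text
time_s: 6.75
ee_pos: [0.5362, 0.1659, 0.0594]
tcp_rot: [0.999, -0.035, 0.0, 0.0]
ft_force: [0.0, 1.7, -3.1]
gripper_width: 0.0392
grip_force: 42.7
```

```bash
python3 - <<'E'
from h import *
s=get_state();print(s["time_s"],s["ee_pos"],2*np.arctan2(s["tcp_rot"][1],s["tcp_rot"][0]),s["ft_force"],s["moment"])
E
```

```text
6.75 [0.53617153 0.1658595  0.05941289] -0.0701450935171955 [ 0.02401614  1.71146489 -3.07512157] [-0.03660513 -0.02105191  0.02898472]
```

Request:
step_arm:
  hand: [36, 36, 36, 36, 36]
  xyz:
    - [0, 0, -1]
    - [0, 0, -1]
    - [0, 0, -1]
    - [0, 0, -0.5]
    - [0, 0, 0]
  twist: [0, 0, 0, 0, 0]

```text
time_s: 7.25
ee_pos: [0.536, 0.1658, 0.0557]
tcp_rot: [0.999, -0.035, -0.0, 0.0]
ft_force: [0.2, -0.6, -3.0]
gripper_width: 0.0393
grip_force: 42.7
```

Request:
step_arm:
  hand: [36, 36, 36, 36]
  xyz:
    - [0, 0, -1]
    - [0, 0, -1]
    - [0, 0, 0]
    - [0, 0, 0]
  twist: [0, 0, 0, 0]

```text
time_s: 7.65
ee_pos: [0.5361, 0.1658, 0.0538]
tcp_rot: [0.999, -0.035, -0.0, 0.0]
ft_force: [-0.4, -0.2, -3.8]
gripper_width: 0.0394
grip_force: 42.7
```

The plate is already 3.4 mm below the height of the head tops with no contact, so both heads are in the holes.

Request:
step_arm:
  hand: [36, 36, 36, 36, 36, 36, 36]
  xyz:
    - [0, 0, -1]
    - [0, 0, -1]
    - [0, 0, -1]
    - [0, 0, -1]
    - [0, 0, -1]
    - [0, 0, 0]
    - [0, 0, 0]
  twist: [0, 0, 0, 0, 0, 0, 0]

```text
time_s: 8.35
ee_pos: [0.5361, 0.1658, 0.0488]
tcp_rot: [0.999, -0.035, -0.0, 0.0]
ft_force: [-0.1, 1.2, -3.5]
gripper_width: 0.0394
grip_force: 42.7
```

Request:
step_arm:
  hand: [36, 36, 36, 36, 36, 36]
  xyz:
    - [0, 0, -1]
    - [0, 0, -1]
    - [0, 0, -1]
    - [0, 0, -1]
    - [0, 0, 0]
    - [0, 0, 0]
  twist: [0, 0, 0, 0, 0, 0]

```text
time_s: 8.95
ee_pos: [0.5362, 0.1658, 0.0449]
tcp_rot: [0.999, -0.035, 0.0, 0.0]
ft_force: [0.3, 0.1, -1.2]
gripper_width: 0.0394
grip_force: 42.7
```

Request:
step_arm:
  hand: [36, 36, 36, 36]
  xyz:
    - [0, 0, -0.5]
    - [0, 0, -0.5]
    - [0, 0, 0]
    - [0, 0, 0]
  twist: [0, 0, 0, 0]

```text
time_s: 9.35
ee_pos: [0.5362, 0.1658, 0.044]
tcp_rot: [0.999, -0.035, 0.0, 0.0]
ft_force: [-0.5, 0.0, -0.6]
gripper_width: 0.0392
grip_force: 43.0
```

Request:
step_arm:
  hand: [36, 36, 36, 36]
  xyz:
    - [0, 0, -0.4]
    - [0, 0, 0]
    - [0, 0, 0]
    - [0, 0, 0]
  twist: [0, 0, 0, 0]

```text
time_s: 9.75
ee_pos: [0.5362, 0.1658, 0.0438]
tcp_rot: [0.999, -0.035, 0.0, -0.0]
ft_force: [-2.5, -0.8, 4.8]
gripper_width: 0.039
grip_force: 43.4
```

It lies flat: z is at the expected 43.8 mm and the force has reversed to +4.8 N. I ease off slightly and slide along the rail.

Request:
step_arm:
  hand: [36, 36, 36, 36, 36, 36]
  xyz:
    - [0, 0, 0.2]
    - [2, -0.14, 0]
    - [2, -0.14, 0]
    - [2, -0.14, 0]
    - [0, 0, 0]
    - [0, 0, 0]
  twist: [0, 0, 0, 0, 0, 0]

```text
time_s: 10.35
ee_pos: [0.5409, 0.1653, 0.0437]
tcp_rot: [0.999, -0.035, -0.001, 0.0]
ft_force: [-6.0, -0.2, 6.0]
gripper_width: 0.0391
grip_force: 44.0
```

Request:
step_arm:
  hand: [36, 36, 36, 36, 36, 36]
  xyz:
    - [0, 0, 0.4]
    - [0, 0, 0]
    - [1, -0.07, 0]
    - [1, -0.07, 0]
    - [0, 0, 0]
    - [0, 0, 0]
  twist: [0, 0, 0, 0, 0, 0]

```text
time_s: 10.95
ee_pos: [0.5444, 0.1652, 0.0439]
tcp_rot: [0.999, -0.035, 0.0, 0.0]
ft_force: [-2.6, -0.0, 0.9]
gripper_width: 0.0392
grip_force: 43.4
```

Request:
step_arm:
  hand: [36, 36, 36, 36, 36, 36]
  xyz:
    - [1.5, -0.1, 0.1]
    - [1.5, -0.1, 0]
    - [1.5, -0.1, 0]
    - [1.5, -0.1, 0]
    - [0, 0, 0]
    - [0, 0, 0]
  twist: [0, 0, 0, 0, 0, 0]

```text
time_s: 11.55
ee_pos: [0.5509, 0.1649, 0.0441]
tcp_rot: [0.999, -0.035, 0.001, -0.0]
ft_force: [0.7, 0.8, -2.2]
gripper_width: 0.0395
grip_force: 42.9
```

Request:
step_arm:
  hand: [36, 36, 36, 36, 36, 36]
  xyz:
    - [1, -0.07, -0.1]
    - [1, -0.07, 0]
    - [0.7, -0.05, 0]
    - [0, 0, 0]
    - [0, 0, 0]
    - [0, 0, 0]
  twist: [0, 0, 0, 0, 0, 0]

```text
time_s: 12.15
ee_pos: [0.5528, 0.1647, 0.044]
tcp_rot: [0.999, -0.035, 0.0, 0.0]
ft_force: [-0.5, -0.8, -2.6]
gripper_width: 0.0389
grip_force: 42.9
```

Request:
step_arm:
  hand: [36, 36, 36, 36, 36]
  xyz:
    - [0.7, -0.05, 0]
    - [0.7, -0.05, 0]
    - [0, 0, 0]
    - [0, 0, 0]
    - [0, 0, 0]
  twist: [0, 0, 0, 0, 0]

```text
time_s: 12.65
ee_pos: [0.553, 0.1646, 0.0439]
tcp_rot: [0.999, -0.035, -0.001, 0.0]
ft_force: [-4.9, 1.2, 0.3]
gripper_width: 0.0394
grip_force: 43.2
```

Request:
step_arm:
  hand: [36, 36, 36, 36]
  xyz:
    - [0.7, -0.05, 0.1]
    - [0.5, 0, 0]
    - [0, 0, 0]
    - [0, 0, 0]
  twist: [0, 0, 0, 0]

```text
time_s: 13.05
ee_pos: [0.5531, 0.1646, 0.0439]
tcp_rot: [0.999, -0.035, -0.003, 0.0]
ft_force: [-6.9, 1.6, 2.0]
gripper_width: 0.0395
grip_force: 43.4
```

```bash
python3 - <<'E'
from h import *
s=get_state();print(s["time_s"],s["ee_pos"],s["ft_force"],s["moment"])
im=snap("side","side4",(280,195,400,295),6);np.save("side4.npy",im)
E
```

```text
13.05 [0.55307716 0.16462085 0.04392888] [-6.94786703  1.64256965  2.03308518] [0.23165375 1.00123919 0.04509546]
```

View pics/side4.png

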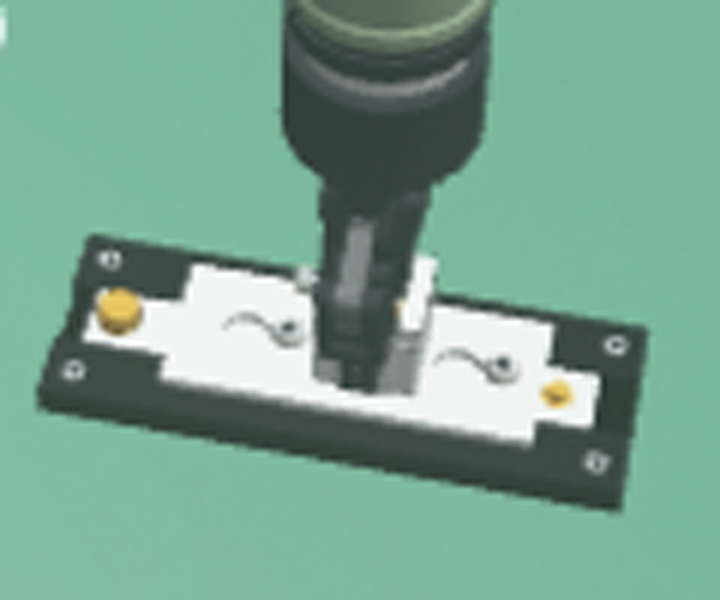

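```bash
python3 - <<'E'
from h import *
for n in("side0","side4"):
    im=np.load(n+".npy");h=cv2.cvtColor(im,cv2.COLOR_RGB2HSV).astype(int)
    m=((h[...,1]>90)&(h[...,0]>10)&(h[...,0]<30)&(h[...,2]>120))[250:272,362:385].astype(np.uint8)
    k,_,st,ce=cv2.connectedComponentsWithStats(m);print(n,[(st[i,4],(ce[i]+[362,250]).round(2)) for i in range(1,k)])
    print(im[255:266,364:380,2])
E
```

```text
side0 [(np.int32(15), array([372.33, 260.27]))]
[[113 204 164 191 100  99  66  67  69  69  69  70  69  69  69  69]
 [144 217 215 241 239 239 238 234 199 190  99  98  66  67  68  69]
 [195 194 203 243 243 243 243 242 241 241 239 239 234 198 192 139]
 [160 171 225 243 243 243 243 238 183 168 227 243 242 241 241 230]
 [186 240 242 243 243 240 213 123 109 106 141 225 242 243 239 196]
 [241 243 243 243 243 236 132  83  87  96 114 199 242 243 239 191]
 [243 243 243 243 243 237 166  86  70  76 100 169 243 243 236 127]
 [243 243 243 243 243 242 235 155  90 114 179 218 243 243 235  93]
 [243 243 243 243 243 243 242 239 239 239 240 241 243 242 234  76]
 [109 119 135 160 216 221 243 243 242 243 242 242 243 243 234  59]
 [ 69  70  74  80  94  95 112 133 143 192 217 230 242 240 196  58]]
side4 [(np.int32(15), array([372.33, 260.27]))]
[[116 219 224 242 242 243 235 110  69  69  69  69  68  69  69  69]
 [144 217 218 242 242 243 240 223 198 190  99  98  67  68  70  69]
 [195 194 203 243 242 243 242 242 241 241 239 238 234 197 191 139]
 [160 172 225 243 242 242 242 238 183 167 226 243 242 240 240 230]
 [224 239 242 242 243 239 194 123 108 106 140 226 242 243 239 196]
 [242 243 243 242 242 236 129  84  88  96 114 198 242 242 239 190]
 [243 242 242 242 243 237 165  86  71  78  99 169 242 242 235 126]
 [242 242 242 242 242 242 234 155  92 114 179 218 242 243 234  94]
 [243 243 242 243 242 242 242 240 238 239 240 241 242 242 234  77]
 [243 242 243 242 242 242 242 242 242 242 242 242 242 242 234  60]
 [243 243 243 242 236 146 112 133 143 192 218 230 243 239 197  60]]
```

Request:
step_arm:
  hand: [36, 36, 36, 36, 36]
  xyz:
    - [1, -0.07, 0.1]
    - [1, -0.07, 0]
    - [0, 0, 0]
    - [0, 0, 0]
    - [0, 0, 0]
  twist: [0, 0, 0, 0, 0]

```text
time_s: 13.6
ee_pos: [0.5532, 0.1646, 0.0439]
tcp_rot: [0.999, -0.035, -0.005, 0.0]
ft_force: [-11.7, 3.4, 4.8]
gripper_width: 0.0397
grip_force: 43.7
```

The pin pixels match those from when it stood up before mounting, and an 11.7 N push gives no further motion, so the holder is locked against the stop. I relax the push, then let go.

Request:
step_arm:
  hand: [36, 36, 36, 36, 36]
  xyz:
    - [-1.5, 0.1, 0]
    - [-1.5, 0.1, 0]
    - [-0.7, 0, 0]
    - [0, 0, 0]
    - [0, 0, 0]
  twist: [0, 0, 0, 0, 0]

```text
time_s: 14.1
ee_pos: [0.553, 0.1646, 0.044]
tcp_rot: [0.999, -0.035, -0.001, 0.0]
ft_force: [-5.9, 1.3, -1.4]
gripper_width: 0.0394
grip_force: 42.9
```

Request:
step_arm:
  hand: [36, 36, 36, 42, 46, 55, 70, 85, 85, 85, 85]
  xyz:
    - [-0.5, 0, 0]
    - [0, 0, 0]
    - [0, 0, 0]
    - [0, 0, 0]
    - [0, 0, 0]
    - [0, 0, 0]
    - [0, 0, 0]
    - [0, 0, 0]
    - [0, 0, 0]
    - [0, 0, 0]
    - [0, 0, 0]
  twist: [0, 0, 0, 0, 0, 0, 0, 0, 0, 0, 0]

```text
time_s: 15.2
ee_pos: [0.5532, 0.1646, 0.0442]
tcp_rot: [0.999, -0.035, 0.0, 0.0]
ft_force: [0.3, -0.5, 0.5]
gripper_width: 0.085
grip_force: 0.0
```

Request:
step_arm:
  hand: [85, 85, 85, 85, 85, 85, 85, 85, 85, 85, 85]
  xyz:
    - [0, 0, 8]
    - [0, 0, 20]
    - [0, 0, 30]
    - [0, 0, 40]
    - [0, 0, 40]
    - [-30, -30, 20]
    - [-30, -40, 0]
    - [-30, -40, 0]
    - [-30, -40, 0]
    - [0, -20, 0]
    - [0, 0, 0]
  twist: [0, 0, 0, 0, 0, 0, 0, 0, 0, 0, 0]

```text
time_s: 16.3
ee_pos: [0.4325, -0.0073, 0.2032]
tcp_rot: [0.999, -0.037, 0.001, 0.0]
ft_force: [0.4, -0.1, 0.6]
gripper_width: 0.0846
grip_force: 0.0
```

```bash
python3 - <<'E'
from h import *
s=get_state();print(s["time_s"],s["ee_pos"],s["ft_force"])
im=snap("side","side5",(280,195,400,295),6)
h=cv2.cvtColor(im,cv2.COLOR_RGB2HSV).astype(int)
m=((h[...,1]>90)&(h[...,0]>10)&(h[...,0]<30)&(h[...,2]>120))[250:272,362:385];print(m.sum())
E
```

```text
16.3 [ 0.43253424 -0.00725162  0.20317772] [ 0.35812873 -0.08167346  0.59267899]
14
```

View pics/side5.png

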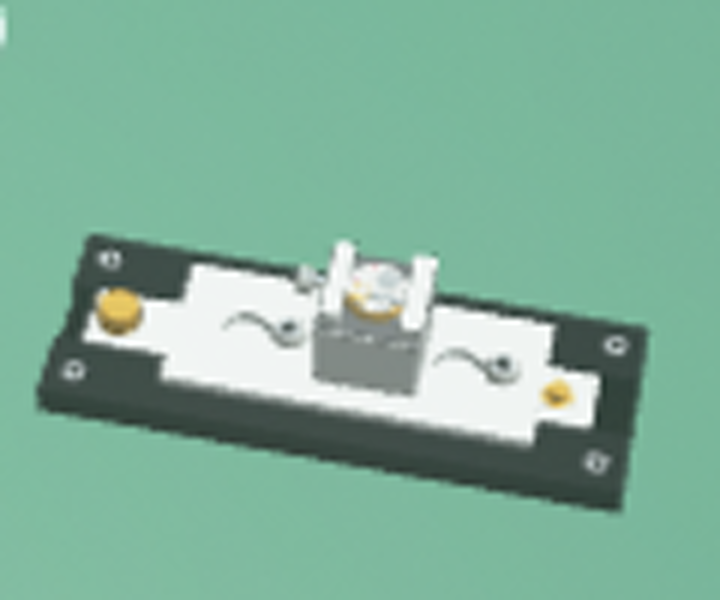

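The holder lies flat on the rail, with the screw heads over the slot ends at (290,328) and (503,367). The pin is up behind the tail at (557,393), and the arm is clear.

```bash
python3 -c "
from workcell import *
print(finish_job())"
```

```text
the job is handed in; nothing more can be done
None
```

The holder is mounted flat on the rail, slid to its stop and locked with the pin up behind it; I let go of it, moved the arm clear and handed the job in at about 16 s.

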